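# Swing a screwdriver upright on the hand rest and stow it in the tool pot

### The arm

A 6-joint arm with a two-finger parallel gripper is mounted at the origin on a cart in front of the work surface, level with it; the furniture and walls round the work are solid. World frame = base frame: x ahead of the robot, y to its left, z up, the work surface at z = 0. Lengths are in mm, angles in rad, forces in N, time in s.
With the tool pointing down it reaches from about 350 to 975 mm from the base axis. Payload 4.9 kg.
Tool frame: the origin (TCP) lies between the finger pads; the fingertips stand 22 mm ahead of it and the grasp point (between the pads) lies 3 mm ahead of it (ctrl.tip_extent is the distance from the TCP to the fingertips, in mm); z points along the fingers, y is the line along which they close (so a half turn about z gives the same grasp; the last joint's range is limited). The gripper opens to 85 mm and grips with 20 to 120 N. Pads are 22 mm wide; open, the fingers measure 114 mm over their backs; the gripper's body (76 mm by 85 mm) begins 54 mm behind the grasp point. The pads swing forward as they close: fully open they stand 13 mm farther back than shut.
Start: joints at [-1.255, 0.053, 1.613, -0, 1.476, -0.119], TCP at [263.261, -566.829, 253.304] pointing down, gripper open.
Joint ranges: [-3.01, 3.01], [-1.01, 2.22], [0.06, 2.58], [-1.02, 4.17], [0.09, 2.62], [-3.14, 3.14]. Speed limits (rad/s): [2.57, 2.57, 3.14, 3.14, 3.14, 3.14].

### API

Orientations are given as a unit quaternion [x, y, z, w].
In Python, from bench import ctrl gives the robot as it stands. Calls block until the motion is done:
- ctrl.move_pose(position, orientation): joint-space move of the TCP to a pose.
- ctrl.movel(position, rotation=None, rate=150, f_stop=None): straight line of the TCP; rotation=None keeps the orientation; rate is the mean speed in mm/s. With f_stop (N) it stops when the force on the tool has changed by that much, and returns True; else False.
- ctrl.move_joints(angles): joint-space move.
- ctrl.move_gripper(opening, effort=None): finger opening in mm; effort is the grip in N (None keeps the last); returns when the fingers have stopped.
- ctrl.dwell(seconds).
- ctrl.inverse_kinematics(position, orientation): joint angles nearest the present ones, or None.
- ctrl.get_image(name): name is "side" or "top"; returns a dict with "img" (384x512x3 uint8, red, green, blue), "z_map" (384x512 float32, mm along the optical axis (not along the pixel's ray), 0 where there is no reading), "fx", "fy", "cx", "cy" (pixels), "pose" (4x4, takes a point from camera to world coordinates). Camera axes: x right, y down, z forward; pixel columns grow to the right and rows downward; lengths in mm; the calibration is good to about 2 mm. A picture is of the moment at which its call begins.
A pose or a line that the arm cannot do raises ctrl.MotionError and nothing moves.
- ctrl.sign_off(): hands the job in; it is judged then, once.
Readings, each from a call of its own:
- ctrl.current_time_s(): time.
- ctrl.current_joint_pos(): joint angles.
- ctrl.current_joint_velocities(): joint speeds.
- ctrl.current_joint_torque(): joint torques, N m.
- ctrl.current_tcp_pos(): TCP position.
- ctrl.current_tool_rot(): TCP orientation.
- ctrl.current_contact_force(): force on the tool from outside, world axes, zero at the start.
- ctrl.current_ft_torque(): the same for the moment, N m.
- ctrl.current_gripper_width(): finger opening in mm.
- ctrl.current_finger_force(): force on a finger pad.
Only numpy, scipy, OpenCV 4.12 (cv2) and the standard library are available. Lean on these libraries where they do the work, as an engineer would, in place of code of your own. Each camera call takes 0.05 s, during which the arm holds its last target. There are 200 camera calls.

### The job

Pick up the screwdriver that lies on the mat, hook its blade under the hand-rest bar and push against the bar so that the screwdriver turns within the fingers until it hangs steeply, blade down. Then stand it blade first in the tool pot, down to the pot's floor, and let go.

Things in the scene. Friction and masses are not known exactly. Their poses are not given: they have to be found in the camera images.
- driver_handle (a point): Middle of the fat red handle (24 mm wide, 21 high, 80 long) of the loose screwdriver, 50 g, 170 mm overall, lying flat. The point is on its axis, 10.5 mm above the mat, 40 mm from the butt, 40 mm from where the blade begins, 130 mm from the tip; it balances near here. Own y axis points to the butt. Pinched here at 20 to 40 N it turns about the pinch line under a few N on the blade, and stays.
- driver_tip (a point): End of the screwdriver's straight round steel blade (6 mm thick, 90 mm long), on the tool's axis. A black marker pen and steel tweezers lie near it on the mat; marker and screwdriver may have changed places.
- bar_mid (a point): Centre of the fixed hand-rest bar: bare metal, 10 mm square, 160 mm long, level on two 12 mm posts 73 mm either side of this point, 95 mm above the mat. Own y runs along the bar, x level across it, away from the robot. With the blade under it from the robot's side, raise the handle some 85 mm above it, then move it over the bar: at 8 mm short of its centre line the blade hangs plumb.
- pot_mouth (a point): Centre of the mouth of the tool pot: plain round grey pot fixed to the bench, upright, 46 mm outside, 40 mm inside. The mouth is 80 mm above the mat, the floor inside 4 mm above the mat.

How it is judged:
By the outcome, as a careful person would: the job done as asked, in the order asked, and still so for the second after the job is handed in, with the robot touching nothing.
It also fails if it takes over 48 s, if anything falls off the work surface, if the arm or the gripper's body presses on something with over 40 N, if the wrist force passes 120 N, or if a joint passes its speed limit or range.

## Working session

There is one attempt and no reset: what is moved stays moved. The work goes in short steps, each a Python script; the robot and the scene stay as the last script left them, time stands still between calls to the robot, and variables do not carry over. Pictures are saved under pics/ and viewed, at most 10 in all, crops included, and the job is handed in when it is done.

```bash
mkdir -p pics; cat > h.py <<'E'
import numpy as np, cv2
from bench import ctrl
def cloud(d):
    z=d["z_map"]; v,u=np.mgrid[:z.shape[0],:z.shape[1]]
    P=np.stack([(u-d["cx"])/d["fx"]*z,(v-d["cy"])/d["fy"]*z,z],-1)
    W=P@d["pose"][:3,:3].T+d["pose"][:3,3]; W[z==0]=np.nan; return W
def ray(d,u,v,h):
    r=d["pose"][:3,:3]@np.array([(u-d["cx"])/d["fx"],(v-d["cy"])/d["fy"],1]); o=d["pose"][:3,3]
    return o+r*(h-o[2])/r[2]
def save(d,n,crop=None,s=1):
    i=d["img"][:,:,::-1]
    if crop: i=i[crop[1]:crop[3],crop[0]:crop[2]]
    cv2.imwrite("pics/"+n,cv2.resize(i,None,fx=s,fy=s,interpolation=cv2.INTER_CUBIC))
E
python3 - <<'E'
from h import *
import pickle
D={}
for n in("top","side"):
    d=ctrl.get_image(n);D[n]=d;save(d,n+"0.png",s=1.5);print(n,d["pose"].round(3).tolist(),d["fx"],d["cx"],d["cy"])
pickle.dump(D,open("d0.pkl","wb"))
E
```

```text
top [[0.023, -0.982, 0.189, 245.05], [-1.0, -0.021, 0.008, -9.207], [-0.004, -0.189, -0.982, 1496.38], [0.0, 0.0, 0.0, 1.0]] 484.1386401167041 255.67434994303068 191.2267504788803
side [[-0.848, -0.184, 0.497, 16.956], [-0.529, 0.333, -0.78, 775.612], [-0.022, -0.925, -0.379, 455.323], [0.0, 0.0, 0.0, 1.0]] 365.5436103738861 257.00523575823604 186.11417554693872
```

View pics/top0.png

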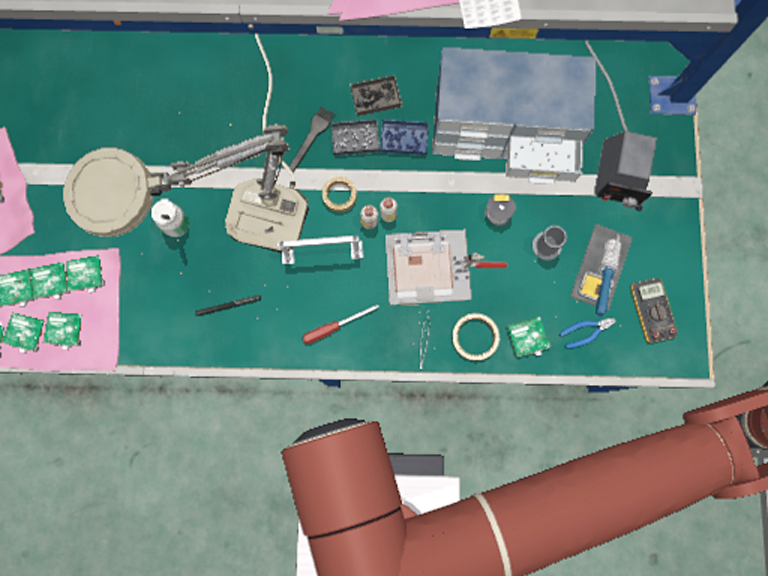

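View pics/side0.png

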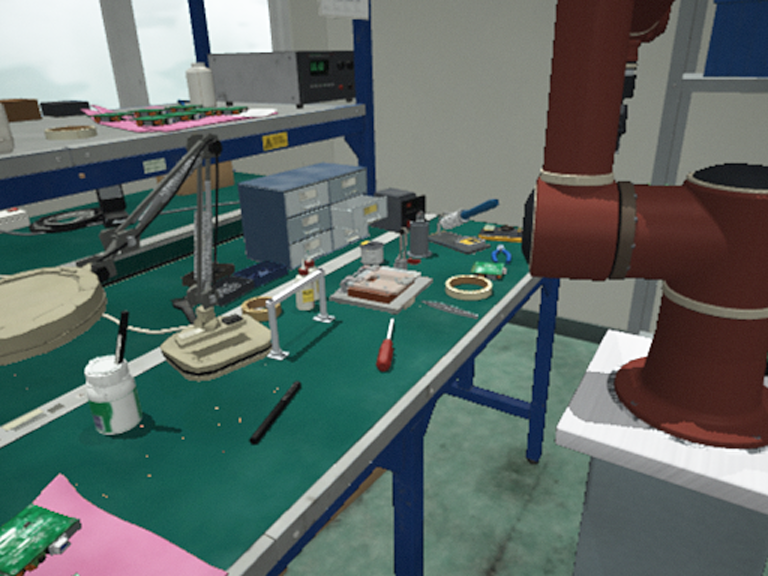

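The top view (768 px wide) shows the screwdriver at about (305,340)–(378,307), with the bar from (283,245) to (362,243). The pot is near (549,243), the tweezers near (424,340) and the marker near (228,305). Next I'll measure these.

```bash
python3 - <<'E'
from h import *
import pickle
D=pickle.load(open("d0.pkl","rb")); d=D["top"]; W=cloud(d); im=d["img"].astype(int)
np.set_printoptions(precision=1,suppress=True)
V,U=np.mgrid[:384,:512]
roi=lambda a,b,c,e:(U>=a/1.5)&(U<=c/1.5)&(V>=b/1.5)&(V<=e/1.5)
red=(im[...,0]>im[...,1]+60)&(im[...,0]>im[...,2]+60)&roi(295,300,385,350)
p=np.array([ray(d,u,v,12) for v,u in zip(*np.nonzero(red))])
c,sz,a=cv2.minAreaRect(p[:,:2].astype(np.float32)); print("handle",c,sz,a,p.mean(0),W[red][:,2].mean())
gr=(im.min(-1)>110)&(np.ptp(im,axis=-1)<60)&roi(338,298,390,325)
q=np.array([ray(d,u,v,10.5) for v,u in zip(*np.nonzero(gr))]); print("blade n",len(q))
ax=np.linalg.svd(q[:,:2]-q[:,:2].mean(0))[2][0]; ax*=np.sign(ax@(q.mean(0)-p.mean(0))[:2])
print("blade mean",q.mean(0),"axis",ax,"tip",q[np.argmax(q[:,:2]@ax)])
h=p[:,:2]@ax; print("handle along",h.min(),h.max(), "tip along",(q[:,:2]@ax).max(), "hdir",(q.mean(0)-p.mean(0))[:2]/np.linalg.norm((q.mean(0)-p.mean(0))[:2]))
for nm,r,lo,hi in(("bar",roi(265,225,380,275),85,110),("pot",roi(515,210,580,275),70,90)):
    m=r&(W[...,2]>lo)&(W[...,2]<hi); pts=W[m]
    c,sz,a=cv2.minAreaRect(pts[:,:2].astype(np.float32)); cc,rr=cv2.minEnclosingCircle(pts[:,:2].astype(np.float32))
    print(nm,m.sum(),c,sz,a,np.median(pts[:,2]),cc,rr, pts[:,:2].min(0),pts[:,:2].max(0))
    # side cross-check
S=D["side"];WS=cloud(S)
for nm,c,lo,hi in(("bar",None,88,104),("pot",None,70,84)):
    x0,x1,y0,y1=(470,620,20,230) if nm=="bar" else (490,620,-380,-230)
    m=(WS[...,2]>lo)&(WS[...,2]<hi)&(WS[...,0]>x0)&(WS[...,0]<x1)&(WS[...,1]>y0)&(WS[...,1]<y1)
    if m.sum()>3: 
        pts=WS[m];print(nm,"side",m.sum(),cv2.minAreaRect(pts[:,:2].astype(np.float32)),pts.min(0),pts.max(0))
# tall things
for x0,x1,y0,y1 in((250,650,-450,350),):
  for X in range(250,700,50):
    row=[]
    for Y in range(350,-450,-50):
        m=(W[...,0]>=X)&(W[...,0]<X+50)&(W[...,1]<=Y)&(W[...,1]>Y-50); row.append(int(np.nanmax(W[m][:,2])) if m.any() else -1)
    print(X,row)
E
```

```text
handle (432.8551330566406, 130.9315948486328) (19.5657958984375, 78.26023864746094) 28.1331844329834 [432.3 131.6  12. ] nan
blade n 85
blade mean [473.9  48.5  10.5] axis [ 0.4 -0.9] tip [506.1 -11.3  10.5]
handle along 29.26052696431491 107.5013716930944 tip along 228.27208915911808 hdir [ 0.4 -0.9]
bar 209 (603.090087890625, 135.41500854492188) (11.894857406616211, 158.45664978027344) 5.799448490142822 99.10735705021193 (602.2538452148438, 135.35533142089844) 79.265380859375 [590.9  56.6] [613.5 214.5]
pot 68 (628.71240234375, -339.1730651855469) (42.598812103271484, 45.939666748046875) 45.753326416015625 78.21558937449436 (627.6834716796875, -339.182861328125) 23.87135124206543 [ 605.1 -363. ] [ 649.6 -315.8]
bar side 228 ((601.1786499023438, 135.98370361328125), (12.105182647705078, 159.14918518066406), 5.951656341552734) [587.6  56.5  88.7] [613.6 215.1 101.8]
pot side 19 ((611.7939453125, -338.7230224609375), (38.74624252319336, 13.805967330932617), 87.86823272705078) [ 604.8 -358.2   71.3] [ 619.3 -319.6   79.2]
250 [-731, -735, -730, -729, -730, -730, 685, -731, -735, -734, -727, -732, -733, -732, 555, 561]
300 [10, 11, 9, 10, 10, 10, 12, 9, 11, 9, 12, 9, 9, 10, 13, 12]
350 [9, 10, 9, 10, 10, 11, 9, 7, 15, 9, 23, 20, 19, 18, 11, 9]
400 [14, 8, 9, 25, 27, 23, 10, 8, 14, 23, 20, 24, 24, 23, 14, 14]
450 [16, 17, 8, 12, 17, 20, 19, 22, 54, 15, 25, 23, 20, 22, 16, 144]
500 [12, 17, 12, 9, 9, 12, 11, 51, 55, 54, 25, 10, 10, 9, 16, 128]
550 [10, 9, 103, 106, 101, 11, 12, 53, 51, 58, 123, 45, 18, 10, 10, 99]
600 [42, 43, 101, 102, 107, 105, 24, 55, 51, 51, 25, 9, 8, 85, 82, 68]
650 [286, 303, 336, 343, 28, 68, 103, 105, 9, 21, 21, 53, 46, 27, 11, 14]
```

Handle, bar and pot agree with the sizes and heights given. The blade mask was spoiled by the jig, so I'll check the tip by casting a ray. Then I'll check IK and approach the handle.

```bash
cat >> h.py <<'E'
from scipy.spatial.transform import Rotation as Ro
np.set_printoptions(precision=2,suppress=True)
def q_of(dx,flip=False):
    x=np.array([dx[0],dx[1],0.]);x/=np.linalg.norm(x); x=-x if flip else x
    z=np.array([0,0,-1.]); return Ro.from_matrix(np.stack([x,np.cross(z,x),z],1)).as_quat()
H=np.array([432.9,131.2]); A=np.array([.471,-.882]); BX=np.array([.995,.102]); BY=np.array([-.102,.995])
B=np.array([602,135.5]); POT=np.array([628,-339.])
E
python3 - <<'E'
from h import *
import pickle
D=pickle.load(open("d0.pkl","rb"))
t=ray(D["top"],378/1.5,307/1.5,10.5); s=ray(D["side"],393/1.5,320/1.5,10.5); hs=ray(D["side"],386/1.5,354/1.5,10.5); print("tip",t,s,H+130*A,"handle side",hs)
for d in D.values():
    W=cloud(d); m=(W[...,0]>560)&(W[...,0]<720)&(W[...,1]>0)&(W[...,1]<280)&(W[...,2]>115)
    P=W[m]; print(len(P), P[np.argsort(P[:,0])[::max(1,len(P)//12)]].round().tolist())
print(ctrl.tip_extent,ctrl.current_time_s())
for f in(0,1):
    print(f,[ctrl.inverse_kinematics(p,q_of(dx,f)) for p,dx in(([*H,150],A),([*(B-75*BX-25*BY),85],BX),([*(B-8*BX-25*BY),193],BX),([*POT,147],[1,0]),([*POT,147],[0,-1]))])
E
```

```text
tip [487.64  13.16  10.5 ] [484.63  19.05  10.5 ] [494.13  16.54] handle side [431.34 128.54  10.5 ]
629 [[689.0, 273.0, 288.0], [696.0, 180.0, 331.0], [698.0, 237.0, 301.0], [701.0, 208.0, 196.0], [702.0, 264.0, 297.0], [704.0, 215.0, 186.0], [705.0, 263.0, 303.0], [707.0, 247.0, 306.0], [709.0, 208.0, 237.0], [711.0, 266.0, 302.0], [714.0, 214.0, 333.0], [716.0, 211.0, 285.0], [720.0, 221.0, 324.0]]
1420 [[689.0, 275.0, 280.0], [695.0, 253.0, 297.0], [698.0, 222.0, 176.0], [700.0, 213.0, 228.0], [702.0, 197.0, 328.0], [703.0, 229.0, 177.0], [704.0, 197.0, 316.0], [706.0, 224.0, 190.0], [708.0, 238.0, 156.0], [711.0, 208.0, 240.0], [713.0, 251.0, 300.0], [716.0, 228.0, 322.0], [720.0, 241.0, 137.0]]
22.0 0.1
0 [array([ 0.13, -0.29,  2.11, -0.  ,  1.33,  2.78]), array([ 0.05,  0.02,  1.95, -0.  ,  1.18,  1.52]), array([ 0.06,  0.05,  1.71, -0.  ,  1.37,  1.53]), array([-0.6 ,  0.33,  1.47, -0.  ,  1.33,  0.97]), array([-0.6 ,  0.33,  1.47, -0.  ,  1.33,  2.54])]
1 [array([ 0.13, -0.29,  2.11, -0.  ,  1.33, -0.36]), array([ 0.05,  0.02,  1.95, -0.  ,  1.18, -1.62]), array([ 0.06,  0.05,  1.71, -0.  ,  1.37, -1.61]), array([-0.6 ,  0.33,  1.47, -0.  ,  1.33, -2.17]), array([-0.6 ,  0.33,  1.47, -0.  ,  1.33, -0.6 ])]
```

```bash
python3 - <<'E'
from h import *
A=np.array([.445,-.895]); H=np.array([432.5,130.5])
q=q_of(A,1)
ctrl.move_pose([*H,250],q); ctrl.move_gripper(46,30)
ctrl.movel([*H,60],rate=250); print(ctrl.movel([*H,23],rate=60,f_stop=8), ctrl.current_tcp_pos())
ctrl.move_gripper(0,30); print(ctrl.current_gripper_width(),ctrl.current_finger_force(),ctrl.current_contact_force(),ctrl.current_time_s())
ctrl.movel([*H,130],rate=150); print(ctrl.current_gripper_width(),ctrl.current_finger_force(),ctrl.current_contact_force(),ctrl.current_time_s())
d=ctrl.get_image("side");save(d,"g1.png",(180,120,400,285),3)
E
```

```text
False [432.57 130.5   22.96]
21.55572006765728 29.452792494557798 [-0.56  0.17  1.83] 5.125
21.57124801591816 29.373617763631046 [ 0.3   0.24 -1.23] 5.9917
```

View pics/g1.png

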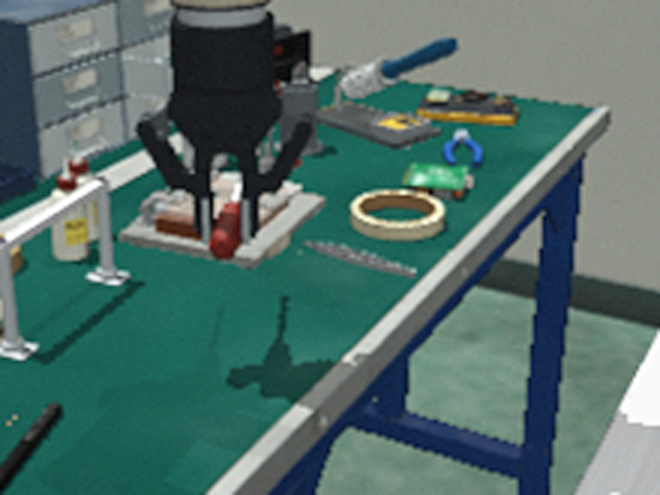

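The screwdriver is held: red handle between the fingers near (228,230), blade pointing away. Next I'll turn it towards the bar, check its pitch and go in under the bar.

```bash
cat >> h.py <<'E'
QB=q_of(BX,1); DZ=12.5
def bp(dx,dz,dy=-25): return [*(B+dx*BX+dy*BY),95+dz+DZ]   # handle axis relative to bar centre
E
python3 - <<'E'
from h import *
ctrl.movel(bp(-170,10),QB,rate=150); ctrl.movel(bp(-170,-35),rate=150)
print(ctrl.current_time_s(),ctrl.current_tcp_pos())
for n,c in(("side",(120,140,320,290)),("top",(170,140,270,215))):
    d=ctrl.get_image(n);save(d,"b1"+n+".png",c,3 if n=="side" else 5)
    W=cloud(d); L=(W-[*(B-25*BY),0]); lx=L@[*BX,0]; ly=L@[*BY,0]
    m=(lx>-128)&(lx<-20)&(abs(ly)<14)&(W[...,2]>25)&(W[...,2]<90); P=np.stack([lx[m],ly[m],W[m][:,2]],1); P=P[np.argsort(P[:,0])]
    print(n,len(P));
    if len(P)>5:print(P[::max(1,len(P)//12)])
E
```

```text
7.85 [435.17  93.34  72.35]
side 74
[[-127.86    3.86   62.98]
 [-119.21    3.74   58.51]
 [-113.27    3.09   59.84]
 [-107.      1.92   60.89]
 [ -98.82    2.98   57.01]
 [ -93.99    4.41   59.5 ]
 [ -85.83    0.26   58.92]
 [ -80.5     0.94   61.01]
 [ -72.79   -1.97   58.29]
 [ -66.22    1.6    61.42]
 [ -57.03    1.32   59.59]
 [ -51.37    1.63   61.5 ]
 [ -41.64    0.75   59.32]]
top 22
[[-74.04   4.01  65.76]
 [-72.94   1.38  59.29]
 [-70.57   0.98  62.69]
 [-69.72   4.17  59.77]
 [-66.96   3.87  61.33]
 [-66.64   1.01  58.65]
 [-64.92   0.43  65.1 ]
 [-63.55   3.76  59.83]
 [-60.9    0.48  60.73]
 [-59.75   3.75  56.54]
 [-57.7    3.26  61.36]
 [-57.25   0.42  58.18]
 [-55.26   2.88  64.33]
 [-54.52   0.12  59.86]
 [-51.94   2.74  63.26]
 [-51.01   0.02  58.  ]
 [-49.14   2.45  64.6 ]
 [-49.09  -0.49  63.27]
 [-46.25   2.19  65.48]
 [-45.96  -0.69  63.14]
 [-44.36   1.68  70.77]
 [-38.78   2.11  59.94]]
```

View pics/b1side.png

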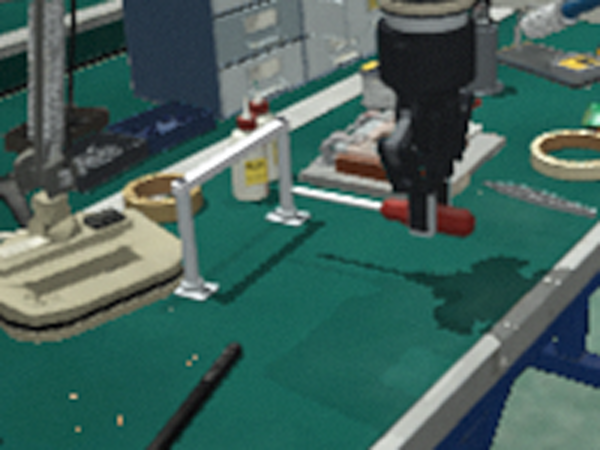

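The blade is level at z ≈ 60, and its tip is 40 mm short of the bar at about (295,190). Now hooking it under and turning.

```bash
python3 - <<'E'
from h import *
ctrl.movel(bp(-75,-35),rate=150)
for p,r in((( -75,30),60),((-62,85),60),((-35,85),50),((-7,86),40)):
    print(ctrl.movel(bp(*p),rate=r,f_stop=35),ctrl.current_contact_force(),ctrl.current_gripper_width())
ctrl.dwell(.2)
print(ctrl.current_time_s())
d=ctrl.get_image("side");save(d,"c1.png",(120,100,320,250),3)
W=cloud(d); im=d["img"].astype(int); red=(im[...,0]>im[...,1]+60)&(im[...,0]>im[...,2]+60)
L=(W-[*(B-25*BY),0]); lx=L@[*BX,0]; ly=L@[*BY,0]
m=(abs(lx)<80)&(abs(ly)<20)&(W[...,2]>20)&(W[...,2]<300)&((W[...,2]<140)|red); P=np.stack([lx[m],ly[m],W[m][:,2]],1); P=P[np.argsort(P[:,2])]
print(P[::max(1,len(P)//20)])
E
```

```text
False [-1.    0.37 -3.  ] 21.78557560869537
False [-1.33 -0.79  0.1 ] 21.261379687447306
False [-1.49  0.99 -0.44] 21.08997298127767
False [-2.21 -0.99  0.43] 20.45828288748616
12.8
[[ -5.84   3.87  48.24]
 [ -8.     0.97  58.96]
 [ -6.6    2.74  65.19]
 [ -8.32  -0.38  72.78]
 [-10.03   1.33  79.44]
 [ -6.09   3.89  85.44]
 [ -4.35  18.81  91.04]
 [ -4.93 -12.95  92.84]
 [ -4.62   9.47  95.77]
 [ -3.97  12.88  96.98]
 [  4.25  -8.76  98.6 ]
 [ -3.36  11.67  99.18]
 [-12.71   2.66 100.04]
 [-12.81   2.08 105.38]
 [-11.48   3.89 111.36]
 [ -9.07   3.77 119.18]
 [ -9.54   3.74 124.7 ]
 [-15.3    2.51 130.55]
 [-16.1    7.32 137.72]
 [-17.97   8.95 146.55]
 [-24.29   9.69 212.04]
 [-19.61   6.49 215.71]]
```

View pics/c1.png

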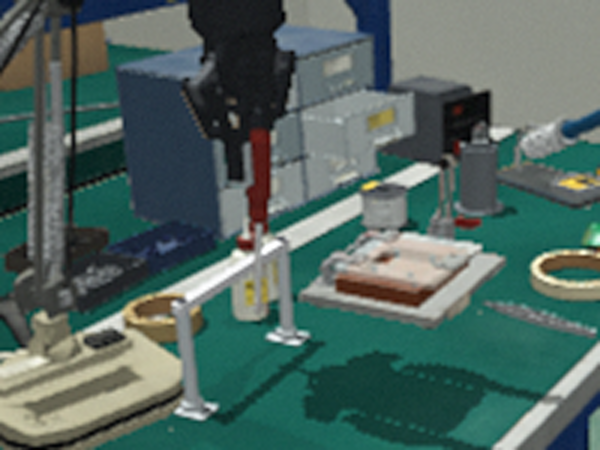

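The screwdriver hangs almost plumb on the near side of the bar, handle at (258,190) and blade crossing the bar at (258,250). I'll back off, check the pot from the depth data, and hover over it.

```bash
python3 - <<'E'
from h import *
import pickle
D=pickle.load(open("d0.pkl","rb"))
for n,d in D.items():
    W=cloud(d); r=np.hypot(W[...,0]-POT[0],W[...,1]-POT[1])
    print(n,[(int(k),int(((r<26)&(W[...,2]>k)&(W[...,2]<k+15)).sum())) for k in range(0,165,15)], [(int(((r<90)&(r>26)&(W[...,2]>k)).sum())) for k in range(90,200,20)])
ctrl.movel(bp(-45,90),rate=150); ctrl.movel(bp(-60,180),rate=200)
dx=[np.cos(-.53),np.sin(-.53)]; q=q_of(dx,1)
ctrl.move_pose([*POT,260],q)
print(ctrl.current_time_s(),ctrl.current_tcp_pos(),ctrl.current_gripper_width())
for n in("side","top"):
    d=ctrl.get_image(n)
    if n=="side": save(d,"p1.png",(200,60,350,180),4)
    W=cloud(d); L=W-[*POT,0]; m=(np.hypot(L[...,0],L[...,1])<35)&(W[...,2]>84)&(W[...,2]<205); P=L[m]; P=P[np.argsort(P[:,2])]
    print(n,len(P),P[::max(1,len(P)//16)])
    if n=="side":
        m=(np.hypot(L[...,0],L[...,1])<35)&(W[...,2]>70)&(W[...,2]<84); print("rim",L[m].min(0) if m.any() else 0,L[m].max(0) if m.any() else 0)
E
```

```text
top [(0, 79), (15, 46), (30, 39), (45, 40), (60, 52), (75, 49), (90, 0), (105, 0), (120, 0), (135, 0), (150, 0)] [0, 0, 0, 0, 0, 0]
side [(0, 47), (15, 46), (30, 48), (45, 48), (60, 64), (75, 30), (90, 0), (105, 0), (120, 0), (135, 0), (150, 0)] [0, 0, 0, 0, 0, 0]
15.525 [ 628.48 -337.69  260.34] 20.76656113511729
side 45 [[  5.88  -1.66 117.16]
 [  1.88  -1.78 121.28]
 [  5.61  -1.16 124.63]
 [  5.46  -0.9  128.35]
 [  3.     3.56 133.27]
 [  2.53   4.4  137.13]
 [ -3.55   8.15 142.24]
 [ -0.13   1.93 147.67]
 [ -1.61  -2.67 154.01]
 [ -3.57   0.95 158.55]
 [ -3.41   0.66 162.03]
 [ -1.13  -3.5  164.49]
 [ -0.93   3.44 169.43]
 [ -4.76   3.18 173.29]
 [ -4.08   1.95 176.5 ]
 [ -1.11   3.79 180.09]
 [ -5.22   4.07 184.05]
 [ -5.63   4.84 187.72]
 [ -4.24   2.29 190.6 ]
 [  0.19   1.45 193.53]
 [ -2.09   5.6  197.99]
 [-10.61   6.84 202.42]
 [  1.15   6.89 204.86]]
rim [-24.07 -24.58  70.06] [20.78 26.43 79.71]
top 0 []
```

View pics/p1.png

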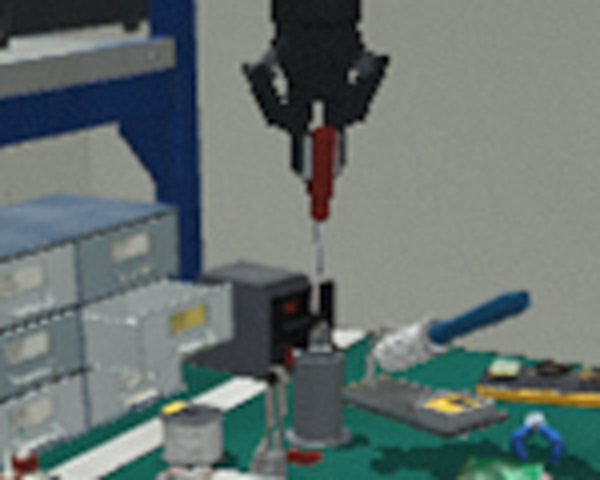

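The blade tip is at about (320,280), straight above the pot mouth and within about 4 mm of its centre; the screwdriver is upright. Inserting until it touches the floor.

```bash
python3 - <<'E'
from h import *
p=POT+[-4,2]
ctrl.movel([*p,260],rate=60)
print(ctrl.movel([*p,158],rate=70,f_stop=8),ctrl.current_tcp_pos(),ctrl.current_contact_force())
print(ctrl.movel([*p,140],rate=20,f_stop=4),ctrl.current_tcp_pos(),ctrl.current_contact_force(),ctrl.current_time_s())
d=ctrl.get_image("side");save(d,"p2.png",(200,60,350,180),4)
E
```

```text
False [ 624.32 -337.19  158.77] [ 0.07  0.48 -0.17]
True [ 624.   -337.04  149.24] [-0.62 -0.38  3.52] 18.025
```

View pics/p2.png

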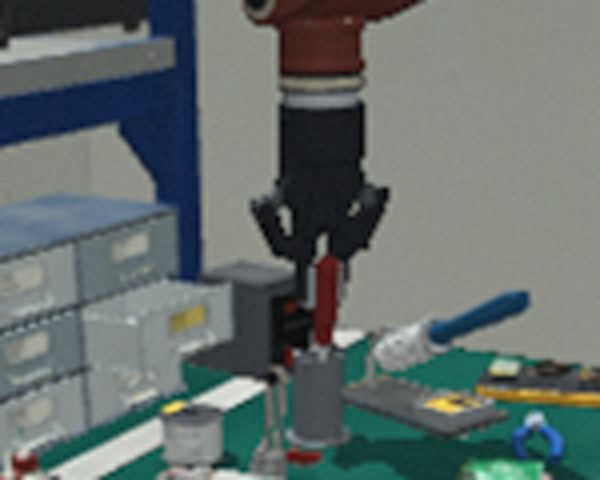

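Floor contact came at the expected height (TCP 149 mm), with the blade inside the pot at (322,350). Releasing and retreating.

```bash
python3 - <<'E'
from h import *
p=POT+[-4,2]
ctrl.move_gripper(34); ctrl.dwell(.6); ctrl.move_gripper(80); ctrl.dwell(.4)
print(ctrl.current_contact_force())
print(ctrl.movel([*p,290],rate=100,f_stop=10),ctrl.current_tcp_pos(),ctrl.current_contact_force()); ctrl.dwell(.8)
print(ctrl.current_time_s())
d=ctrl.get_image("side");save(d,"p3.png",(200,60,350,180),4)
E
```

```text
[0.01 0.04 0.89]
False [ 623.72 -336.81  288.82] [-0.85 -0.15 -0.33]
22.2417
```

View pics/p3.png

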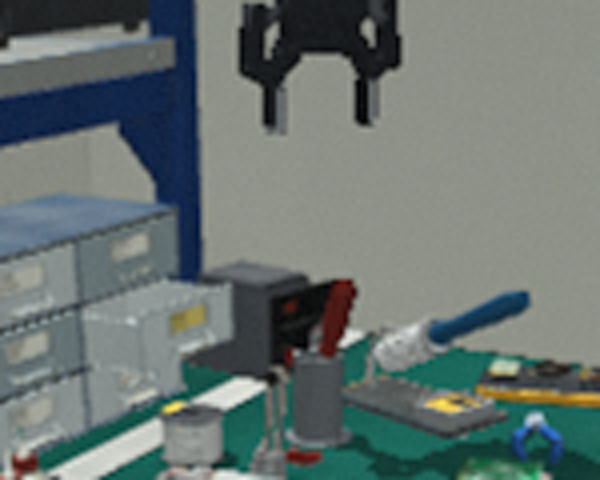

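The screwdriver stands in the pot leaning on the rim, its handle at (340,315), and the gripper is clear above it. Handing in.

```bash
python3 -c "
from bench import ctrl
print(ctrl.sign_off())"
```

```text
the job is handed in; nothing more can be done
None
```

The screwdriver was turned blade down against the bar, stood blade first on the pot's floor (leaning on the rim) and let go; I handed the job in at about 22 s with the gripper clear, and no verdict was returned.

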